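Slide the pan that fits into the fork under the draw-off spout

TASK

Under the spout of the draw-off pipes stands a low metal fork that holds a pan in place. Of the three steel pans pick the one that fits this fork snugly, slide it along the bench, without lifting or tipping it, through the mouth until it is fully home against the fork's back wall, and let go. Leave the other two pans, the bottle, the dish and the spatula where they are.

Things in the scene. Friction and masses are not known exactly. Their poses are not given: they have to be found in the camera images.
- pan_56: Loose round open stainless pan, 56 mm outside diameter, 55 mm high, about 0.2 to 0.45 kg; origin: centre of the underside, z up. One handle along its -x: flat dark bar, 14 mm wide (y), 8 mm thick, rising outward at 42 deg from the wall near the rim to a free end 80 mm from the axis, 92 mm up. The three pans differ only in diameter: 56, 64, 72 mm.
- pan_64: Loose round open stainless pan, 64 mm outside diameter, 55 mm high, about 0.2 to 0.45 kg; origin: centre of the underside, z up. One handle along its -x: flat dark bar, 14 mm wide (y), 8 mm thick, rising outward at 42 deg from the wall near the rim to a free end 84 mm from the axis, 92 mm up. The three pans differ only in diameter: 56, 64, 72 mm.
- pan_72: Loose round open stainless pan, 72 mm outside diameter, 55 mm high, about 0.2 to 0.45 kg; origin: centre of the underside, z up. One handle along its -x: flat dark bar, 14 mm wide (y), 8 mm thick, rising outward at 42 deg from the wall near the rim to a free end 88 mm from the axis, 92 mm up. The three pans differ only in diameter: 56, 64, 72 mm.
- pan_56_grip (a point): Point on the handle of the 56 mm pan where to grip it across its 14 mm width: at (-71, 0, 81) mm in the pan's frame, above the rims of all pans.
- pan_64_grip (a point): Point on the handle of the 64 mm pan where to grip it across its 14 mm width: at (-75, 0, 81) mm in the pan's frame, above the rims of all pans.
- pan_72_grip (a point): Point on the handle of the 72 mm pan where to grip it across its 14 mm width: at (-79, 0, 81) mm in the pan's frame, above the rims of all pans.
- fork_64: Fixed fork for the 64 mm pan, under the spout or standing spare farther out. Origin: on the bench, centre of the 64 mm pan when fully home. +y points out of the mouth; the pan slides in along -y until it meets the flat back wall (inner face y=-32 mm). Side walls 67 mm apart inside, 10 thick, 14 high, straight to y=40 mm, then lips flare 16 mm a side to y=75 mm.
- fork_72: Fixed fork for the 72 mm pan, under the spout or standing spare farther out. Origin: on the bench, centre of the 72 mm pan when fully home. +y points out of the mouth; the pan slides in along -y until it meets the flat back wall (inner face y=-36 mm). Side walls 75 mm apart inside, 10 thick, 14 high, straight to y=40 mm, then lips flare 16 mm a side to y=75 mm.
- spout_tip (a point): Lower end of the vertical spout (16 mm diameter), 105 mm above the bench, within 5 mm of straight above the home point of the fork in use. The fork under it is the one to fill; which of the two forks that is changes. A pan's handle then lies on the robot's side and passes over the low side wall.
- near_pipe (a point): Middle of the nearer of two level steel pipes (26 mm diameter, undersides 172 mm up), 52 mm to the robot's side of the spout; the other is 30 mm beyond the spout. They run along y (within 0.1 rad), 147 mm either way of the spout. An upright gripper does not fit over the handle of a pan that is home: lean the tool's back 25 to 40 deg towards the robot.
- post_top (a point): Top centre of the fixed white post that carries the pipes, 210 mm up, 170 mm to the -y side of the spout; 45 mm square, with a head 130 mm wide (x) and 50 mm deep, and a foot plate 140 x 70 mm, 12 mm thick.
- tincture_bottle: Bystander: capped amber bottle, 60 mm diameter, 130 mm high, standing on the far side. Origin: centre of the underside.
- dish: Bystander: white ceramic bowl, 84 mm across, 32 mm high, on the robot's side. Origin: centre of the underside.
- spatula: Bystander: spatula with white handle, 190 mm long, lying along its x, on the robot's side of the fork. Origin: underside near its middle.
Things that resemble listed ones, but are neither listed nor needed, are in the scene too. What is shaped like the fork_64 but red or yellow is not meant.

How it is judged (in metres and radians):
At the end, for the whole second after the job is handed in: The pan matching the fork under the spout (64 or 72 mm) stands flat, at rest and released in that fork, its centre within 2.5 mm of the home point along the fork and 4 mm across it; the other two pans are within 20 mm of where they stood (((horizontal distance between fork_64 and spout_tip below 0.03 m and y of pan_64 in the frame of fork_64 between -0.0025 and 0.0025 m and x of pan_64 in the frame of fork_64 between -0.004 and 0.004 m and height (world z) of pan_64 below 0.004 m and angle between pan_64's own z axis and vertical below 0.06 rad and linear speed of pan_64 below 0.01 m/s and distance of each of pan_56, pan_72 from where it was at the start of the episode below 0.02 m) or (horizontal distance between fork_72 and spout_tip below 0.03 m and y of pan_72 in the frame of fork_72 between -0.0025 and 0.0025 m and x of pan_72 in the frame of fork_72 between -0.004 and 0.004 m and height (world z) of pan_72 below 0.004 m and angle between pan_72's own z axis and vertical below 0.06 rad and linear speed of pan_72 below 0.01 m/s and distance of each of pan_56, pan_64 from where it was at the start of the episode below 0.02 m))); the robot touches nothing.
It fails at once if a pan is lifted more than 8 mm off the bench, or tipped more than 10 deg (height (world z) of any of pan_56, pan_64, pan_72 above 0.008 m or angle between any of pan_56, pan_64, pan_72's own z axis and vertical above 0.175 rad).
It fails at once if the bottle, the dish or the spatula is moved more than 20 mm (distance of any of tincture_bottle, dish, spatula from where it was at the start of the episode above 0.02 m).
It also fails if it takes over 58 s, if anything falls off the work surface, if the arm or the gripper's body presses on something with over 40 N, if the wrist force passes 120 N, or if a joint passes its speed limit or range.

ROBOT

A 6-joint arm with a two-finger parallel gripper is mounted at the origin on the work surface. World frame = base frame: x ahead of the robot, y to its left, z up, the work surface at z = 0. Lengths are in m, angles in degrees, forces in N, time in s.
With the tool pointing down it reaches from about 0.3 to 0.75 m from the base axis. Payload 8.5 kg.
Tool frame: the origin (TCP) lies on the centre line of the jaws, within the pads' length; the fingertips stand 17 mm ahead of it and the grasp point (between the pads) lies 2 mm behind it (env.tip_extent is the distance from the TCP to the fingertips, in m); z points along the fingers, y is the direction in which the jaws open and shut (so a half turn about z gives the same grasp; the last joint's range is limited). The gripper opens to 85 mm and grips with 20 to 120 N. Pads are 22 mm wide; open, the fingers measure 114 mm over their backs; the gripper's body (76 mm by 85 mm) begins 54 mm behind the grasp point. The pads swing forward as they close: fully open they stand 13 mm farther back than shut.
Start: joints at [53.325, 21.807, 74.336, -0, 83.858, -12.336], TCP at [0.227, 0.501, 0.248] pointing down, gripper open.
Joint ranges: [-178.18, 178.18], [-50.72, 133.34], [12.68, 142.11], [-81.47, 261.47], [9.98, 163.14], [-165.26, 165.26]. Speed limits (degrees/s): [136.94, 136.94, 180, 180, 180, 180].

INTERFACE

Orientations are given as a 3x3 rotation matrix whose columns are the frame's x, y, z axes.
In Python, from rig import telemetry, get_image, camera_params, close_job, env gives the robot as it stands.
- The arm moves only by the tool apply_moves, never from a script. Its argument "motion" is a list of rows, each an object of numbers: "tx", "ty", "tz": the shift along the tool's x, y, z in cm; "turn": the turn about the tool's z in degrees; "jaw": the gripper's target within -1 to 1 (fully open at 1, half-way at 0, shut at -1). In form: [{"tx": .., "ty": .., "tz": .., "turn": .., "jaw": ..}, ...]. A call has 1 to 5 rows; each row is the pose to reach, as a shift and turn from the pose measured when the call began, along the tool's axes at that moment; what a row does not reach only later rows make up. A row lasts 1/12 s, in which the tool goes at most 41.7 mm and 7.16 degrees, less where a joint would pass 70% of its speed; a pose out of reach is approached as far as the arm can. A call with a gripper value outside its range is refused whole. The fingers move at their own pace and stop on an object; "squeeze" is the grip in N (left out, the last holds). Time passes only in rows, so rows that repeat a pose let the fingers close. It gives the time, the measured TCP pose, the force and the opening at its end, in the units of the state.
- telemetry.observe(): the state, without advancing time (a new reading comes with each control period).
- get_image(name): name is "side" or "top" or "wrist"; returns (picture, depth): 480x640x3 uint8, red, green, blue; 480x640 float32, m along the optical axis (not along the pixel's ray), 0 where there is no reading.
- camera_params(name): a dict with "fx", "fy", "cx", "cy" (pixels), "D" ([k1, k2, p1, p2, k3] as OpenCV has them; the pictures are not rectified), "rvec" (rotation vector, rad) and "tvec" (3), from world to camera coordinates, as OpenCV has them. Camera axes: x right, y down, z forward; pixel columns grow to the right and rows downward; lengths in m; the calibration is good to about 2 mm. A picture is of the moment at which its call begins: read the wrist's pose just before it. camera_params takes no time and is no camera call; for the wrist camera it gives the pose at the moment of the call.
- close_job(): hands the job in, once; it reports no verdict.
The state is a dict: "time_s": time; "q": joint angles; "qvel": joint speeds; "joint_efforts": joint torques, N m; "position": TCP position; "tool_rot": TCP orientation; "ft_force": force on the tool from outside, world axes, zero at the start; "wrist_torque": the same for the moment, N m; "grip_width": finger opening in m.
Only numpy, scipy, OpenCV 4.12 (cv2) and the standard library are available. Lean on these libraries where they do the work, as an engineer would, in place of code of your own. Each camera call takes 0.05 s, during which the arm holds its last target. There are 200 camera calls.

## Working session

There is one attempt and no reset: what is moved stays moved. The work goes in short steps, Python scripts to look and compute and a tool call to move; the robot and the scene stay as the last step left them, time stands still between calls to the robot, and variables do not carry over. Pictures are saved under pics/ and viewed, about 8 in all and at most 12, crops included, and the job is handed in when it is done.

Besides the shell and the picture viewer there is one more tool, called after ">>>" in YAML: its name, and indented under it one key for each argument. apply_moves: Moves the arm, as the interface text tells. Its arguments: {"type":"object","properties":{"motion":{"type":"array"},"squeeze":{"type":"number"}},"required":["motion"]}

```bash
mkdir -p pics; ls
python3 - <<'E'
from rig import telemetry, get_image, camera_params
import cv2, numpy as np
s=telemetry.observe(); print(s['time_s'],s['position'],s['tool_rot'],s['grip_width'])
for n in ['top','side']:
    im,d=get_image(n); cv2.imwrite(f'pics/{n}0.png',im[:,:,::-1]); np.save(f'pics/{n}0.npy',d); print(n,camera_params(n),(d>0).mean())
E
```

```text
pics
0.0 [0.22649838 0.50089726 0.24768368] [[-9.11109762e-01  4.12162744e-01 -9.34616521e-04]
 [ 4.12163657e-01  9.11109011e-01 -1.22048904e-03]
 [ 3.48497424e-04 -1.49721444e-03 -9.99998818e-01]] 0.0854816234127059
top {'fx': 444.0959682757156, 'fy': 444.0959682757156, 'cx': 321.7269506241966, 'cy': 238.59896211176604, 'D': array([-0.03437287,  0.        ,  0.        ,  0.        ,  0.        ]), 'rvec': array([ 2.1453037 , -2.12027319,  0.22319579]), 'tvec': array([0.01053699, 0.58468699, 0.99088852])} 0.9960970052083333
side {'fx': 608.4772155083967, 'fy': 608.4772155083967, 'cx': 321.2003549608677, 'cy': 245.4189142526487, 'D': array([0.00159249, 0.        , 0.        , 0.        , 0.        ]), 'rvec': array([ 0.54029775, -2.77359681,  1.03172636]), 'tvec': array([0.54273331, 0.22409827, 1.58988486])} 0.9961295572916666
```

View pics/top0.png

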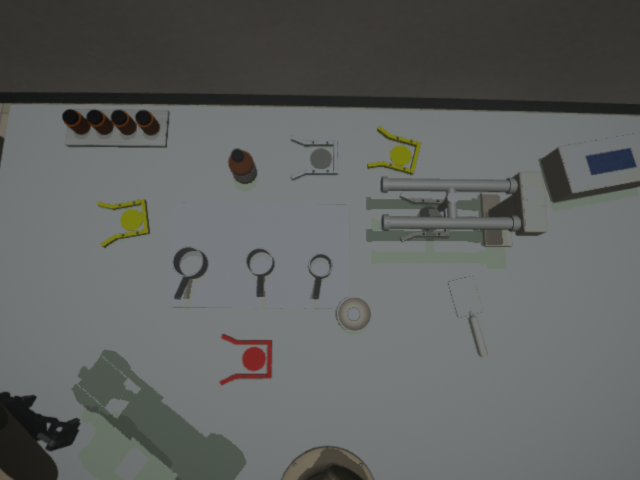

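View pics/side0.png

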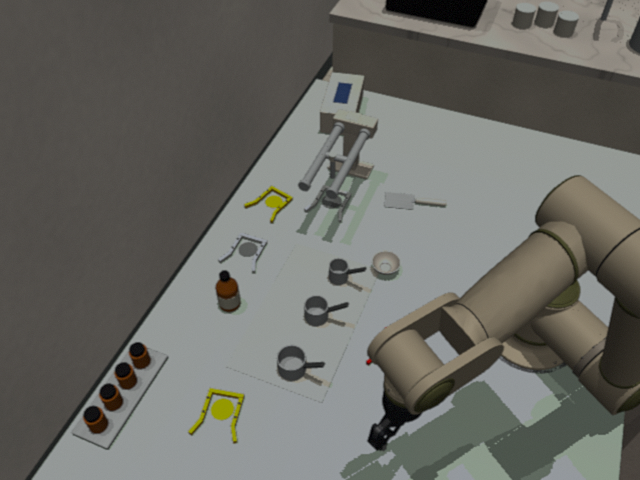

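```bash
cat > h.py <<'E'
import numpy as np, cv2
from rig import telemetry, get_image, camera_params
def cast(cp,px,z):
    px=np.array(px,float).reshape(-1,1,2)
    K=np.array([[cp['fx'],0,cp['cx']],[0,cp['fy'],cp['cy']],[0,0,1]])
    n=cv2.undistortPoints(px,K,np.array(cp['D'])).reshape(-1,2)
    R=cv2.Rodrigues(np.array(cp['rvec']))[0]; c=-R.T@np.array(cp['tvec'])
    d=np.c_[n,np.ones(len(n))]@R
    return c+d*((z-c[2])/d[:,2])[:,None]
def proj(cp,P):
    K=np.array([[cp['fx'],0,cp['cx']],[0,cp['fy'],cp['cy']],[0,0,1]])
    return cv2.projectPoints(np.array(P,float).reshape(-1,1,3),np.array(cp['rvec']),np.array(cp['tvec']),K,np.array(cp['D']))[0].reshape(-1,2)
E
python3 - <<'E'
from h import *
t=cv2.imread('pics/top0.png'); s=cv2.imread('pics/side0.png')
f=lambda im,x,y,w,h,W,H:cv2.resize(np.clip(im[y:y+h,x:x+w]*1.7,0,255).astype(np.uint8),(W,H),interpolation=cv2.INTER_CUBIC)
a=np.hstack([f(t,280,125,65,65,390,390),f(t,375,170,65*1,65,0+390,390)])
b=f(t,165,235,180,45*1,780,195)
cv2.imwrite('pics/c1.png',np.vstack([a,b]))
cp=camera_params('top')
for n,p,z in [('pan72',(191,263),.055),('pan64',(261,263),.055),('pan56',(320,266),.055),('h72',(180,296),.092),('h64',(260,295),.092),('h56',(316,297),.092),('spare',(320,158),0),('used',(430,218),0),('spoutjoint',(452,205),.185),('dish',(353,314),.03),('bottle',(240,155),.13),('sp',(465,290),0)]: print(n,cast(cp,p,z).round(3))
R=cv2.Rodrigues(cp['rvec'])[0];print(-R.T@cp['tvec'])
E
```

```text
pan72 [[0.523 0.32  0.055]]
pan64 [[0.525 0.158 0.055]]
pan56 [[0.52  0.021 0.055]]
h72 [[0.444 0.33  0.092]]
h64 [[0.449 0.153 0.092]]
h56 [[0.446 0.03  0.092]]
spare [[0.806 0.023 0.   ]]
used [[ 0.652 -0.256  0.   ]]
spoutjoint [[ 0.636 -0.254  0.185]]
dish [[ 0.41  -0.058  0.03 ]]
bottle [[0.76  0.205 0.13 ]]
sp [[ 0.471 -0.337  0.   ]]
[0.38981319 0.03858079 1.08184434]
```

View pics/c1.png

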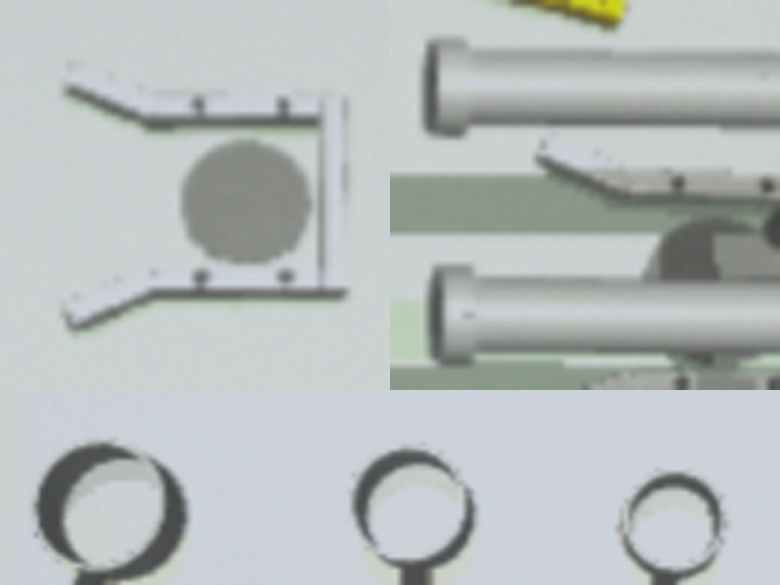

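Run:
```python
from h import *
cp=camera_params('top')
def S(x,y):return (280+x/6-.4,125+y/6-.4)
def U(x,y):return (375+(x-390)/6-.4,170+y/6-.4)
z=.014
a=cast(cp,[S(198,104),S(200,275),S(283,104),S(285,275)],z);b=cast(cp,[U(677,183),U(681,383),U(767,184),U(770,383)],z)
print(a.round(4),b.round(4));print(np.linalg.norm(a[1]-a[0]),np.linalg.norm(b[1]-b[0]),np.linalg.norm(a[3]-a[2]),np.linalg.norm(b[3]-b[2]))
print(np.diff(cast(cp,[S(182,200),S(310,200)],0),axis=0))
# enlarge used fork, both cams
t=cv2.imread('pics/top0.png'); s=cv2.imread('pics/side0.png')
f=lambda im,x,y,w,h,k:cv2.resize(np.clip(im[y:y+h,x:x+w]*1.7,0,255).astype(np.uint8),(w*k,h*k),interpolation=cv2.INTER_CUBIC)
cv2.imwrite('pics/c2.png',np.hstack([f(t,393,165,65,90,6),f(s,295,165,65,90,6)]))
```

```text
[[0.8434 0.0423 0.014 ]
 [0.7669 0.0404 0.014 ]
 [0.8441 0.0061 0.014 ]
 [0.7675 0.0047 0.014 ]] [[ 0.694  -0.235   0.014 ]
 [ 0.6087 -0.2338  0.014 ]
 [ 0.6942 -0.273   0.014 ]
 [ 0.6092 -0.2709  0.014 ]]
0.07651714268565557 0.08527860423227222 0.07657235710902205 0.08499529246482465
[[ 0.00099975 -0.05485566  0.        ]]
```

View pics/c2.png

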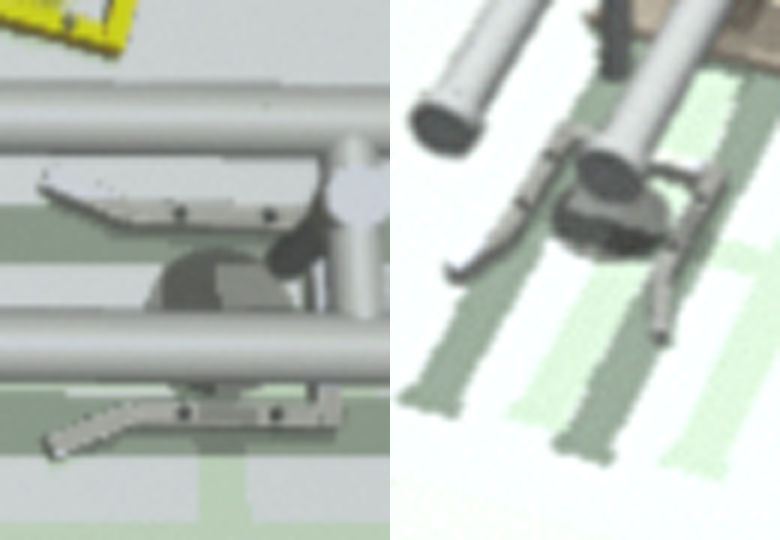

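The fork under the spout has 85 mm bolt spacing and the spare has 77 mm, so the one in use is fork_72 and the pan is pan_72, the leftmost. The moves have no tilt axis, so I'll check in free space how an out-of-reach target affects the tool's lean.

>>> apply_moves:
  motion:
    - {"ty": 8}
    - {"ty": 16}
    - {"ty": 24}
    - {"ty": 32}
    - {"ty": 40}

```text
invalid input
```

>>> apply_moves:
  motion:
    - {"tx": 0, "ty": 8, "tz": 0, "turn": 0, "jaw": 1}
    - {"tx": 0, "ty": 16, "tz": 0, "turn": 0, "jaw": 1}
    - {"tx": 0, "ty": 24, "tz": 0, "turn": 0, "jaw": 1}
    - {"tx": 0, "ty": 32, "tz": 0, "turn": 0, "jaw": 1}
    - {"tx": 0, "ty": 40, "tz": 0, "turn": 0, "jaw": 1}
  squeeze: 40

```text
time_s: 0.52
position: [0.3119, 0.6899, 0.2471]
tool_rot: [[-0.911, 0.412, -0.001], [0.412, 0.911, -0.002], [0.0, -0.002, -1.0]]
ft_force: [0.1, 1.2, 0.0]
grip_width: 0.0857
```

```bash
python3 -c "
from h import *
s=telemetry.observe(); print(s['time_s'],s['position'],s['tool_rot'].round(3) if hasattr(s['tool_rot'],'round') else s['tool_rot'],s['q'],s['qvel'])
from rig import env; print([a for a in dir(env) if a[0]!='_'])"
```

```text
0.5167 [0.31186623 0.68986149 0.24707481] [[-0.911  0.412 -0.001]
 [ 0.412  0.911 -0.002]
 [ 0.    -0.002 -1.   ]] [ 5.67428563e+01  4.55281163e+01  3.10557651e+01  7.40522304e-03
  1.03534168e+02 -8.91747748e+00] [ 5.55133233e+00  6.34847415e+01 -1.28215494e+02  8.96635863e-02
  6.35183162e+01  5.69855451e+00]
['MotionError', 'tip_extent']
```

>>> apply_moves:
  motion:
    - {"tx": 0, "ty": 8, "tz": 0, "turn": 0, "jaw": 1}
    - {"tx": 0, "ty": 16, "tz": 0, "turn": 0, "jaw": 1}
    - {"tx": 0, "ty": 16, "tz": 0, "turn": 0, "jaw": 1}
    - {"tx": 0, "ty": 16, "tz": 0, "turn": 0, "jaw": 1}

```text
time_s: 0.85
position: [0.3393, 0.7504, 0.2147]
tool_rot: [[-0.911, 0.412, 0.004], [0.412, 0.911, 0.014], [0.002, 0.014, -1.0]]
ft_force: [0.5, 0.2, 1.2]
grip_width: 0.0854
```

```bash
python3 -c "
from h import *
s=telemetry.observe(); print(s['time_s'],s['position'],s['tool_rot'].round(3) if hasattr(s['tool_rot'],'round') else s['tool_rot'],s['q'],s['qvel'])"
```

```text
0.85 [0.33928249 0.75039639 0.21474177] [[-0.911  0.412  0.004]
 [ 0.412  0.911  0.014]
 [ 0.002  0.014 -1.   ]] [ 57.40330834  56.35011851  12.97295385   0.23187934 109.89063414
  -8.17654956] [ 0.28488277  2.18384101 -4.75261008  0.05444307 -7.61292035  0.42855113]
```

>>> apply_moves:
  motion:
    - {"tx": 0, "ty": 60, "tz": 0, "turn": 0, "jaw": 1}
    - {"tx": 0, "ty": 60, "tz": 0, "turn": 0, "jaw": 1}
    - {"tx": 0, "ty": 60, "tz": 0, "turn": 0, "jaw": 1}
    - {"tx": 0, "ty": 60, "tz": 0, "turn": 0, "jaw": 1}
    - {"tx": 0, "ty": 60, "tz": 0, "turn": 0, "jaw": 1}

```text
time_s: 1.27
position: [0.3496, 0.7732, 0.1651]
tool_rot: [[-0.911, 0.412, 0.015], [0.412, 0.91, 0.038], [0.002, 0.041, -0.999]]
ft_force: [-0.1, 0.3, 0.5]
grip_width: 0.0857
```

```bash
cat > st.py <<'E'
from h import *
s=telemetry.observe(); R=np.array(s['tool_rot'])
print(s['time_s'],np.round(s['position'],4),'z',R[:,2].round(3),'tilt',np.degrees(np.arccos(-R[2,2])).round(2),'q',np.round(s['q'],2),'F',np.round(s['ft_force'],1),'w',round(s['grip_width'],4)); print(R.round(4).tolist())
E
python3 st.py
```

```text
1.2667 [0.3496 0.7732 0.1651] z [ 0.015  0.038 -0.999] tilt 2.34 q [ 57.59  59.95  12.7    0.44 105.05  -7.95] F [-0.1  0.3  0.5] w 0.0857
[[-0.9111, 0.4118, 0.0153], [0.4121, 0.9103, 0.0378], [0.0016, 0.0408, -0.9992]]
```

>>> apply_moves:
  motion:
    - {"tx": 0, "ty": 60, "tz": -20, "turn": 0, "jaw": 1}
    - {"tx": 0, "ty": 60, "tz": -20, "turn": 0, "jaw": 1}

```text
time_s: 1.43
position: [0.3517, 0.7778, 0.1705]
tool_rot: [[-0.911, 0.411, 0.027], [0.412, 0.909, 0.063], [0.002, 0.069, -0.998]]
ft_force: [-1.2, 0.8, 0.7]
grip_width: 0.0854
```

>>> apply_moves:
  motion:
    - {"tx": 0, "ty": 60, "tz": -40, "turn": 0, "jaw": 1}
    - {"tx": 0, "ty": 60, "tz": -40, "turn": 0, "jaw": 1}

```text
time_s: 1.6
position: [0.3506, 0.7753, 0.1983]
tool_rot: [[-0.911, 0.41, 0.039], [0.412, 0.907, 0.089], [0.001, 0.097, -0.995]]
ft_force: [-0.9, -0.4, 1.7]
grip_width: 0.0854
```

>>> apply_moves:
  motion:
    - {"tx": 0, "ty": 40, "tz": -60, "turn": 0, "jaw": 1}
    - {"tx": 0, "ty": 40, "tz": -60, "turn": 0, "jaw": 1}

```text
time_s: 1.77
position: [0.3446, 0.7618, 0.2493]
tool_rot: [[-0.911, 0.409, 0.049], [0.412, 0.904, 0.111], [0.001, 0.121, -0.993]]
ft_force: [0.6, -0.2, 1.1]
grip_width: 0.0851
```

>>> apply_moves:
  motion:
    - {"tx": 0, "ty": 60, "tz": 0, "turn": 0, "jaw": 1}
    - {"tx": 0, "ty": 60, "tz": 0, "turn": 0, "jaw": 1}

```text
time_s: 1.93
position: [0.3506, 0.7754, 0.2341]
tool_rot: [[-0.911, 0.407, 0.063], [0.412, 0.9, 0.14], [0.0, 0.154, -0.988]]
ft_force: [0.9, 0.6, -1.4]
grip_width: 0.0854
```

```bash
python3 st.py
```

```text
1.9333 [0.3506 0.7754 0.2341] z [ 0.063  0.14  -0.988] tilt 8.86 q [ 57.37  55.31  12.68   1.31 103.24  -7.9 ] F [ 0.9  0.6 -1.4] w 0.0854
[[-0.9112, 0.4071, 0.0634], [0.412, 0.9003, 0.1404], [0.0, 0.154, -0.9881]]
```

```bash
cat > cloud.py <<'E'
from h import *
def cloud(cp,d):
    v,u=np.mgrid[0:480,0:640]; K=np.array([[cp['fx'],0,cp['cx']],[0,cp['fy'],cp['cy']],[0,0,1]])
    n=cv2.undistortPoints(np.c_[u.ravel(),v.ravel()].astype(float).reshape(-1,1,2),K,np.array(cp['D'])).reshape(-1,2)
    R=cv2.Rodrigues(np.array(cp['rvec']))[0]
    return ((np.c_[n,np.ones(len(n))]*d.reshape(-1,1)-np.array(cp['tvec']))@R).reshape(480,640,3)
E
python3 - <<'E'
from cloud import *
d=np.load('pics/top0.npy'); P=cloud(camera_params('top'),d)
np.set_printoptions(precision=4,suppress=True)
print('bench z',np.median(P[300:330,100:160,2]),np.median(P[400:430,420:500,2]))
for n,c,r in [('72',(.523,.32),.045),('64',(.525,.158),.04),('56',(.52,.021),.04)]:
    D=np.hypot(P[...,0]-c[0],P[...,1]-c[1])
    m=(D<r)&(P[...,2]>.045)&(P[...,2]<.065)
    pts=P[m][:,:2].astype(np.float32); (cx,cy),rad=cv2.minEnclosingCircle(pts); 
    h=(D<.11)&(D>.04)&(P[...,2]>.064)&(P[...,2]<.11)
    H=P[h]; vx=cv2.fitLine(H[:,:2].astype(np.float32),cv2.DIST_L2,0,.01,.01).ravel()
    print(n,m.sum(),cx,cy,rad,'handle',len(H),H.mean(0),H.min(0),H.max(0),'yaw',np.degrees(np.arctan(vx[1]/vx[0])),'toC',np.degrees(np.arctan2(cy-H[:,1].mean(),cx-H[:,0].mean())))
m=(P[...,1]<-.1)&(P[...,1]>-.4)&(P[...,0]>.55)&(P[...,0]<.75)&(P[...,2]>.15)&(P[...,2]<.22)
Q=P[m]; 
for x0,x1 in[(.56,.63),(.65,.72)]:
    q=Q[(Q[:,0]>x0)&(Q[:,0]<x1)]; print('pipe',np.median(q,0),q[:,0].min(),q[:,0].max(),q[:,1].min(),q[:,1].max(),q[:,2].max(),cv2.fitLine(q[:,:2].astype(np.float32),cv2.DIST_HUBER,0,.01,.01).ravel())
E
```

```text
bench z -0.0005500876965597438 0.0005595644584857513
72 209 0.5208834409713745 0.3288326859474182 0.04234776645898819 handle 106 [0.4557 0.3352 0.0788] [0.4378 0.3273 0.0641] [0.4751 0.3436 0.0941] yaw -4.457721 toC -5.546671794953057
64 171 0.5250266194343567 0.16030330955982208 0.03843493387103081 handle 98 [0.4623 0.1573 0.0804] [0.4465 0.1491 0.0647] [0.482 0.165 0.093] yaw 5.7560806 toC 2.7770421033323314
56 148 0.5159655213356018 0.022586284205317497 0.035213205963373184 handle 94 [0.46   0.0296 0.0803] [0.4435 0.0205 0.0643] [0.479  0.0384 0.0941] yaw -8.022323 toC -7.101428509854452
pipe [ 0.5961 -0.2586  0.1964] 0.5750265923742669 0.6299742361437699 -0.39999881185786873 -0.10449783094665101 0.2143623528901558 [ 0.0082 -1.      0.5963 -0.3061]
pipe [ 0.6754 -0.2607  0.1963] 0.650012069480752 0.7035274882103605 -0.3999946267178338 -0.10377537689139288 0.21514991282561868 [ 0.0019 -1.      0.6758 -0.2626]
```

```bash
cat > to.py <<'E'
import sys
from h import *
# usage: to.py x y z [x y z ...]: tool-frame shifts (cm) from the current pose
s=telemetry.observe(); R=np.array(s['tool_rot']); p=np.array(s['position'])
for w in np.array(sys.argv[1:],float).reshape(-1,3): print((R.T@(w-p)*100).round(2), round(np.linalg.norm(w-p)/.0417,1),'rows')
E
python3 to.py .5 .35 .36  .7 -.25 .37; python3 st.py
```

```text
[-31.14 -30.28 -17.46] 11.2 rows
[-74.08 -76.   -25.6 ] 26.2 rows
1.9333 [0.3506 0.7754 0.2341] z [ 0.063  0.14  -0.988] tilt 8.86 q [ 57.37  55.31  12.68   1.31 103.24  -7.9 ] F [ 0.9  0.6 -1.4] w 0.0854
[[-0.9112, 0.4071, 0.0634], [0.412, 0.9003, 0.1404], [0.0, 0.154, -0.9881]]
```

>>> apply_moves:
  motion:
    - {"tx": -3, "ty": -3, "tz": -1.7, "turn": 0, "jaw": 1}
    - {"tx": -6, "ty": -6, "tz": -3.5, "turn": 0, "jaw": 1}
    - {"tx": -9, "ty": -9, "tz": -5.2, "turn": 0, "jaw": 1}
    - {"tx": -12, "ty": -12, "tz": -7, "turn": 0, "jaw": 1}
    - {"tx": -15, "ty": -15, "tz": -8.7, "turn": 0, "jaw": 1}

```text
time_s: 2.35
position: [0.414, 0.5854, 0.292]
tool_rot: [[-0.911, 0.407, 0.064], [0.412, 0.9, 0.141], [-0.0, 0.155, -0.988]]
ft_force: [2.1, -0.3, 0.9]
grip_width: 0.0851
```

>>> apply_moves:
  motion:
    - {"tx": -3, "ty": -3, "tz": -1.7, "turn": 0, "jaw": 1}
    - {"tx": -6, "ty": -6, "tz": -3.5, "turn": 0, "jaw": 1}
    - {"tx": -9, "ty": -9, "tz": -5.2, "turn": 0, "jaw": 1}
    - {"tx": -12, "ty": -12, "tz": -7, "turn": 0, "jaw": 1}
    - {"tx": -15, "ty": -15, "tz": -8.7, "turn": 0, "jaw": 1}

```text
time_s: 2.77
position: [0.4774, 0.3954, 0.3498]
tool_rot: [[-0.911, 0.406, 0.065], [0.412, 0.9, 0.142], [-0.001, 0.156, -0.988]]
ft_force: [0.5, -0.3, 0.1]
grip_width: 0.0856
```

>>> apply_moves:
  motion:
    - {"tx": -2.8, "ty": -3, "tz": -0.5, "turn": 0, "jaw": 1}
    - {"tx": -5.6, "ty": -6, "tz": -1, "turn": 0, "jaw": 1}
    - {"tx": -8.4, "ty": -9, "tz": -1.5, "turn": 0, "jaw": 1}
    - {"tx": -11.2, "ty": -12, "tz": -2, "turn": 0, "jaw": 1}
    - {"tx": -14, "ty": -15, "tz": -2.5, "turn": 0, "jaw": 1}

```text
time_s: 3.18
position: [0.5427, 0.1974, 0.352]
tool_rot: [[-0.911, 0.406, 0.067], [0.412, 0.9, 0.142], [-0.002, 0.157, -0.988]]
ft_force: [0.7, 0.1, 0.3]
grip_width: 0.0852
```

>>> apply_moves:
  motion:
    - {"tx": -2.8, "ty": -3, "tz": -0.5, "turn": 0, "jaw": 1}
    - {"tx": -5.6, "ty": -6, "tz": -1, "turn": 0, "jaw": 1}
    - {"tx": -8.4, "ty": -9, "tz": -1.5, "turn": 0, "jaw": 1}
    - {"tx": -11.2, "ty": -12, "tz": -2, "turn": 0, "jaw": 1}
    - {"tx": -14, "ty": -15, "tz": -2.5, "turn": 0, "jaw": 1}

```text
time_s: 3.6
position: [0.608, -0.0006, 0.3543]
tool_rot: [[-0.911, 0.406, 0.068], [0.412, 0.9, 0.141], [-0.004, 0.157, -0.988]]
ft_force: [-0.4, 0.6, -0.2]
grip_width: 0.0855
```

```bash
python3 st.py;python3 to.py .73 -.34 .36
```

```text
3.6 [ 6.080e-01 -6.000e-04  3.543e-01] z [ 0.068  0.141 -0.988] tilt 9.02 q [-14.78  23.78  54.52   8.99  99.87 -78.81] F [-0.4  0.6 -0.2] w 0.0855
[[-0.9114, 0.406, 0.0677], [0.4116, 0.9003, 0.1414], [-0.0035, 0.1567, -0.9876]]
[-25.09 -25.51  -4.53] 8.6 rows
```

>>> apply_moves:
  motion:
    - {"tx": -3, "ty": -3, "tz": -0.5, "turn": 0, "jaw": 1}
    - {"tx": -6, "ty": -6, "tz": -1, "turn": 0, "jaw": 1}
    - {"tx": -9, "ty": -9, "tz": -1.5, "turn": 0, "jaw": 1}
    - {"tx": -12, "ty": -12, "tz": -2, "turn": 0, "jaw": 1}
    - {"tx": -15, "ty": -15, "tz": -2.5, "turn": 0, "jaw": 1}

```text
time_s: 4.02
position: [0.6797, -0.196, 0.3567]
tool_rot: [[-0.911, 0.406, 0.069], [0.412, 0.9, 0.141], [-0.005, 0.157, -0.988]]
ft_force: [0.9, 0.2, 0.5]
grip_width: 0.0855
```

>>> apply_moves:
  motion:
    - {"tx": -3, "ty": -3, "tz": -0.5, "turn": 0, "jaw": 1}
    - {"tx": -6, "ty": -6, "tz": -1, "turn": 0, "jaw": 1}
    - {"tx": -10, "ty": -10.5, "tz": -2, "turn": 0, "jaw": 1}
    - {"tx": -14, "ty": -10.5, "tz": -2, "turn": 0, "jaw": 1}
    - {"tx": -18, "ty": -10.5, "tz": -2, "turn": 0, "jaw": 1}

```text
time_s: 4.43
position: [0.7075, -0.3193, 0.324]
tool_rot: [[-0.908, 0.409, 0.091], [0.418, 0.899, 0.131], [-0.028, 0.157, -0.987]]
ft_force: [-1.2, 0.5, 2.0]
grip_width: 0.085
```

>>> apply_moves:
  motion:
    - {"tx": -60, "ty": 0, "tz": -20, "turn": 0, "jaw": 1}
    - {"tx": -60, "ty": 0, "tz": -20, "turn": 0, "jaw": 1}

```text
time_s: 4.6
position: [0.7179, -0.3219, 0.3171]
tool_rot: [[-0.906, 0.407, 0.116], [0.42, 0.899, 0.121], [-0.055, 0.158, -0.986]]
ft_force: [0.8, -0.2, 0.5]
grip_width: 0.0855
```

>>> apply_moves:
  motion:
    - {"tx": -60, "ty": 0, "tz": -20, "turn": 0, "jaw": 1}
    - {"tx": -60, "ty": 0, "tz": -20, "turn": 0, "jaw": 1}

```text
time_s: 4.77
position: [0.7263, -0.3268, 0.3117]
tool_rot: [[-0.903, 0.405, 0.141], [0.421, 0.9, 0.11], [-0.082, 0.159, -0.984]]
ft_force: [0.9, 0.1, -0.3]
grip_width: 0.0851
```

```bash
python3 st.py
```

```text
4.7667 [ 0.7263 -0.3268  0.3117] z [ 0.141  0.11  -0.984] tilt 10.29 q [-35.72  49.74  12.68  10.85 114.29 -96.34] F [ 0.9  0.1 -0.3] w 0.0851
[[-0.9033, 0.4053, 0.1407], [0.4211, 0.9003, 0.1102], [-0.082, 0.1588, -0.9839]]
```

>>> apply_moves:
  motion:
    - {"tx": -60, "ty": 0, "tz": -28, "turn": 0, "jaw": 1}
    - {"tx": -60, "ty": 0, "tz": -28, "turn": 0, "jaw": 1}
    - {"tx": -60, "ty": 0, "tz": -28, "turn": 0, "jaw": 1}

```text
time_s: 5.02
position: [0.728, -0.3328, 0.3166]
tool_rot: [[-0.899, 0.404, 0.165], [0.423, 0.901, 0.099], [-0.109, 0.159, -0.981]]
ft_force: [-0.6, 0.7, 0.9]
grip_width: 0.0856
```

>>> apply_moves:
  motion:
    - {"tx": -60, "ty": 0, "tz": -28, "turn": 0, "jaw": 1}
    - {"tx": -60, "ty": 0, "tz": -28, "turn": 0, "jaw": 1}
    - {"tx": -60, "ty": 0, "tz": -28, "turn": 0, "jaw": 1}

```text
time_s: 5.27
position: [0.729, -0.338, 0.3231]
tool_rot: [[-0.895, 0.404, 0.19], [0.426, 0.901, 0.088], [-0.136, 0.159, -0.978]]
ft_force: [-0.6, 0.1, -0.5]
grip_width: 0.0854
```

>>> apply_moves:
  motion:
    - {"tx": -60, "ty": 0, "tz": -28, "turn": 0, "jaw": 1}
    - {"tx": -60, "ty": 0, "tz": -28, "turn": 0, "jaw": 1}
    - {"tx": -60, "ty": 0, "tz": -28, "turn": 0, "jaw": 1}

```text
time_s: 5.52
position: [0.7293, -0.3424, 0.3315]
tool_rot: [[-0.889, 0.404, 0.214], [0.428, 0.901, 0.077], [-0.162, 0.16, -0.974]]
ft_force: [-0.5, -0.5, 0.3]
grip_width: 0.0854
```

>>> apply_moves:
  motion:
    - {"tx": -60, "ty": 0, "tz": -28, "turn": 0, "jaw": 1}
    - {"tx": -60, "ty": 0, "tz": -28, "turn": 0, "jaw": 1}

```text
time_s: 5.68
position: [0.7304, -0.346, 0.3395]
tool_rot: [[-0.883, 0.404, 0.239], [0.43, 0.901, 0.065], [-0.189, 0.16, -0.969]]
ft_force: [-1.0, 0.5, 0.2]
grip_width: 0.0852
```

```bash
python3 st.py
```

```text
5.6833 [ 0.7304 -0.346   0.3395] z [ 0.239  0.065 -0.969] tilt 14.36 q [-37.1   47.9   12.72  12.06 110.07 -96.97] F [-1.   0.5  0.2] w 0.0852
[[-0.8829, 0.404, 0.2393], [0.4297, 0.9006, 0.0651], [-0.1892, 0.1603, -0.9688]]
```

>>> apply_moves:
  motion:
    - {"tx": -60, "ty": 0, "tz": -20, "turn": 0, "jaw": 1}
    - {"tx": -60, "ty": 0, "tz": -20, "turn": 0, "jaw": 1}

```text
time_s: 5.85
position: [0.7355, -0.35, 0.3417]
tool_rot: [[-0.876, 0.404, 0.265], [0.431, 0.901, 0.053], [-0.217, 0.161, -0.963]]
ft_force: [-0.1, 0.2, -0.3]
grip_width: 0.0852
```

>>> apply_moves:
  motion:
    - {"tx": -60, "ty": 0, "tz": -20, "turn": 0, "jaw": 1}
    - {"tx": -60, "ty": 0, "tz": -20, "turn": 0, "jaw": 1}

```text
time_s: 6.02
position: [0.7396, -0.3539, 0.3449]
tool_rot: [[-0.868, 0.404, 0.29], [0.433, 0.901, 0.041], [-0.244, 0.161, -0.956]]
ft_force: [-0.2, 0.1, 0.2]
grip_width: 0.0853
```

>>> apply_moves:
  motion:
    - {"tx": -60, "ty": 0, "tz": -20, "turn": 0, "jaw": 1}
    - {"tx": -60, "ty": 0, "tz": -20, "turn": 0, "jaw": 1}

```text
time_s: 6.18
position: [0.7426, -0.3575, 0.3507]
tool_rot: [[-0.859, 0.403, 0.314], [0.434, 0.901, 0.029], [-0.271, 0.161, -0.949]]
ft_force: [1.0, -0.3, 0.7]
grip_width: 0.0857
```

>>> apply_moves:
  motion:
    - {"tx": -60, "ty": 0, "tz": -16, "turn": 0, "jaw": 1}
    - {"tx": -60, "ty": 0, "tz": -16, "turn": 0, "jaw": 1}

```text
time_s: 6.35
position: [0.7472, -0.3613, 0.354]
tool_rot: [[-0.85, 0.403, 0.339], [0.434, 0.901, 0.017], [-0.299, 0.162, -0.941]]
ft_force: [-0.5, -0.3, 0.5]
grip_width: 0.0852
```

>>> apply_moves:
  motion:
    - {"tx": -60, "ty": 0, "tz": -16, "turn": 0, "jaw": 1}
    - {"tx": -60, "ty": 0, "tz": -16, "turn": 0, "jaw": 1}

```text
time_s: 6.52
position: [0.7509, -0.3649, 0.3588]
tool_rot: [[-0.84, 0.403, 0.364], [0.434, 0.901, 0.005], [-0.326, 0.162, -0.932]]
ft_force: [0.1, 0.1, 0.2]
grip_width: 0.0856
```

>>> apply_moves:
  motion:
    - {"tx": -60, "ty": 0, "tz": -16, "turn": 0, "jaw": 1}
    - {"tx": -60, "ty": 0, "tz": -16, "turn": 0, "jaw": 1}

```text
time_s: 6.68
position: [0.7535, -0.3683, 0.3657]
tool_rot: [[-0.829, 0.403, 0.388], [0.434, 0.901, -0.008], [-0.352, 0.162, -0.922]]
ft_force: [-0.4, 0.6, 0.6]
grip_width: 0.0855
```

>>> apply_moves:
  motion:
    - {"tx": -60, "ty": 0, "tz": -16, "turn": 0, "jaw": 1}
    - {"tx": -60, "ty": 0, "tz": -16, "turn": 0, "jaw": 1}

```text
time_s: 6.85
position: [0.7551, -0.3714, 0.3741]
tool_rot: [[-0.817, 0.403, 0.412], [0.434, 0.901, -0.02], [-0.379, 0.162, -0.911]]
ft_force: [0.2, 0.2, 1.1]
grip_width: 0.0852
```

```bash
python3 st.py
```

```text
6.85 [ 0.7551 -0.3714  0.3741] z [ 0.412 -0.02  -0.911] tilt 24.37 q [-38.19  46.32  12.72  14.06 100.38 -97.16] F [0.2 0.2 1.1] w 0.0852
[[-0.8172, 0.4028, 0.4121], [0.4339, 0.9008, -0.0201], [-0.3793, 0.1623, -0.9109]]
```

>>> apply_moves:
  motion:
    - {"tx": -60, "ty": 0, "tz": -10, "turn": 0, "jaw": 1}
    - {"tx": -60, "ty": 0, "tz": -10, "turn": 0, "jaw": 1}

```text
time_s: 7.02
position: [0.76, -0.375, 0.3778]
tool_rot: [[-0.805, 0.403, 0.436], [0.433, 0.901, -0.033], [-0.406, 0.162, -0.899]]
ft_force: [1.3, -0.2, 0.4]
grip_width: 0.0854
```

>>> apply_moves:
  motion:
    - {"tx": -60, "ty": 0, "tz": -10, "turn": 0, "jaw": 1}
    - {"tx": -60, "ty": 0, "tz": -10, "turn": 0, "jaw": 1}

```text
time_s: 7.18
position: [0.7639, -0.3785, 0.3827]
tool_rot: [[-0.792, 0.403, 0.459], [0.432, 0.901, -0.045], [-0.432, 0.163, -0.887]]
ft_force: [-0.4, 0.7, -0.7]
grip_width: 0.0853
```

>>> apply_moves:
  motion:
    - {"tx": -60, "ty": 0, "tz": -10, "turn": 0, "jaw": 1}
    - {"tx": -60, "ty": 0, "tz": -10, "turn": 0, "jaw": 1}

```text
time_s: 7.35
position: [0.7664, -0.3815, 0.3899]
tool_rot: [[-0.778, 0.402, 0.482], [0.43, 0.901, -0.058], [-0.458, 0.163, -0.874]]
ft_force: [-0.4, 0.3, -0.2]
grip_width: 0.0853
```

>>> apply_moves:
  motion:
    - {"tx": -60, "ty": 0, "tz": -10, "turn": 0, "jaw": 1}
    - {"tx": -60, "ty": 0, "tz": -10, "turn": 0, "jaw": 1}

```text
time_s: 7.52
position: [0.7679, -0.3844, 0.3988]
tool_rot: [[-0.764, 0.402, 0.505], [0.428, 0.901, -0.07], [-0.483, 0.163, -0.86]]
ft_force: [0.6, 1.0, -0.5]
grip_width: 0.0855
```

>>> apply_moves:
  motion:
    - {"tx": -60, "ty": 0, "tz": -10, "turn": 0, "jaw": 1}
    - {"tx": -60, "ty": 0, "tz": -10, "turn": 0, "jaw": 1}

```text
time_s: 7.68
position: [0.7685, -0.3871, 0.4091]
tool_rot: [[-0.748, 0.402, 0.527], [0.426, 0.901, -0.083], [-0.508, 0.163, -0.846]]
ft_force: [0.7, -0.7, 0.7]
grip_width: 0.0855
```

```bash
python3 st.py; python3 to.py .45 .30 .30 .41 .335 .25
```

```text
7.6833 [ 0.7685 -0.3871  0.4091] z [ 0.527 -0.083 -0.846] tilt 32.27 q [-38.93  44.82  12.72  15.53  93.66 -97.27] F [ 0.7 -0.7  0.7] w 0.0855
[[-0.7484, 0.4022, 0.5274], [0.426, 0.9009, -0.0825], [-0.5084, 0.1629, -0.8456]]
[ 58.65  47.31 -13.25] 18.3 rows
[ 65.67  48.04 -11.42] 19.7 rows
```

```bash
python3 to.py .41 .33 .25
```

```text
[ 65.46  47.59 -11.38] 19.6 rows
```

>>> apply_moves:
  motion:
    - {"tx": 3.3, "ty": 2.4, "tz": -0.5, "turn": 0, "jaw": 1}
    - {"tx": 6.6, "ty": 4.8, "tz": -1, "turn": 0, "jaw": 1}
    - {"tx": 9.9, "ty": 7.2, "tz": -1.5, "turn": 0, "jaw": 1}
    - {"tx": 13.2, "ty": 9.6, "tz": -2, "turn": 0, "jaw": 1}
    - {"tx": 16.5, "ty": 12, "tz": -2.5, "turn": 0, "jaw": 1}

```text
time_s: 8.1
position: [0.6835, -0.2151, 0.3684]
tool_rot: [[-0.748, 0.402, 0.528], [0.426, 0.901, -0.083], [-0.509, 0.163, -0.845]]
ft_force: [1.0, 0.1, 0.5]
grip_width: 0.0852
```

>>> apply_moves:
  motion:
    - {"tx": 3.3, "ty": 2.4, "tz": -0.5, "turn": 0, "jaw": 1}
    - {"tx": 6.6, "ty": 4.8, "tz": -1, "turn": 0, "jaw": 1}
    - {"tx": 9.9, "ty": 7.2, "tz": -1.5, "turn": 0, "jaw": 1}
    - {"tx": 13.2, "ty": 9.6, "tz": -2, "turn": 0, "jaw": 1}
    - {"tx": 16.5, "ty": 12, "tz": -2.5, "turn": 0, "jaw": 1}

```text
time_s: 8.52
position: [0.5937, -0.0331, 0.3253]
tool_rot: [[-0.747, 0.402, 0.529], [0.426, 0.901, -0.083], [-0.51, 0.163, -0.844]]
ft_force: [1.2, -0.0, 0.1]
grip_width: 0.0855
```

>>> apply_moves:
  motion:
    - {"tx": 3.3, "ty": 2.4, "tz": -0.5, "turn": 0, "jaw": 1}
    - {"tx": 6.6, "ty": 4.8, "tz": -1, "turn": 0, "jaw": 1}
    - {"tx": 9.9, "ty": 7.2, "tz": -1.5, "turn": 0, "jaw": 1}
    - {"tx": 13.2, "ty": 9.6, "tz": -2, "turn": 0, "jaw": 1}
    - {"tx": 16.5, "ty": 12, "tz": -2.5, "turn": 0, "jaw": 1}

```text
time_s: 8.93
position: [0.5043, 0.1488, 0.2822]
tool_rot: [[-0.746, 0.402, 0.531], [0.427, 0.901, -0.083], [-0.512, 0.165, -0.843]]
ft_force: [0.6, 0.1, -0.3]
grip_width: 0.0852
```

>>> apply_moves:
  motion:
    - {"tx": 3.3, "ty": 2.4, "tz": -0.5, "turn": -4, "jaw": 1}
    - {"tx": 6.6, "ty": 4.8, "tz": -1, "turn": -8, "jaw": 1}
    - {"tx": 9.9, "ty": 7.2, "tz": -1.5, "turn": -12, "jaw": 1}
    - {"tx": 12.5, "ty": 9, "tz": -1.5, "turn": -16, "jaw": 1}
    - {"tx": 14, "ty": 11, "tz": -1.5, "turn": -17.8, "jaw": 1}

```text
time_s: 9.35
position: [0.4337, 0.3107, 0.2407]
tool_rot: [[-0.834, 0.15, 0.531], [0.126, 0.989, -0.082], [-0.537, -0.002, -0.844]]
ft_force: [0.8, -0.3, -0.5]
grip_width: 0.0854
```

```bash
python3 st.py
python3 - <<'E'
from h import *
im,d=get_image('wrist'); cv2.imwrite('pics/w1.png',im[:,:,::-1]); np.save('pics/w1.npy',d)
cp=camera_params('wrist'); print(cp); R=cv2.Rodrigues(cp['rvec'])[0]; print(-R.T@cp['tvec'])
E
```

```text
9.35 [0.4337 0.3107 0.2407] z [ 0.531 -0.082 -0.844] tilt 32.48 q [ 32.06  14.37  93.71 -27.46  49.62 -35.47] F [ 0.8 -0.3 -0.5] w 0.0854
[[-0.8342, 0.15, 0.5306], [0.1256, 0.9887, -0.0821], [-0.5369, -0.0018, -0.8436]]
{'fx': 387.375311906695, 'fy': 387.375311906695, 'cx': 319.15558932945333, 'cy': 239.5167664556436, 'D': array([-0.02917065,  0.        ,  0.        ,  0.        ,  0.        ]), 'rvec': array([-1.8256196 , -1.57280751, -0.70466895]), 'tvec': array([-0.3742146 , -0.40248293,  0.01314145])}
[0.31052526 0.33205486 0.30905567]
```

View pics/w1.png

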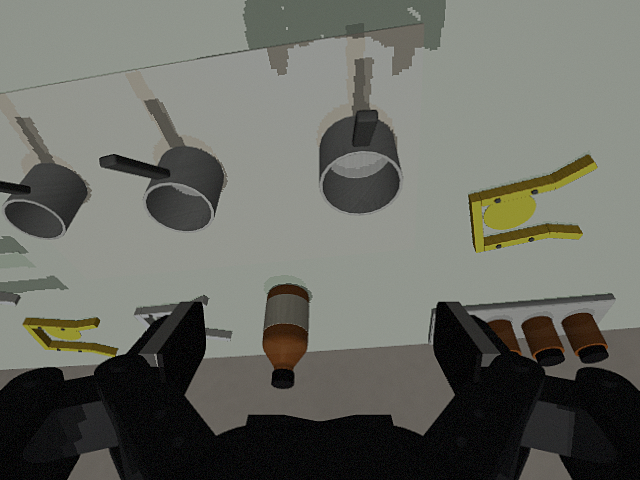

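The wrist view shows pan_72 at about (360,180) with its handle end near (367,118). Its handle points toward the camera, well aligned with the lean.

```bash
cat > meas.py <<'E'
from cloud import *
def meas(P,c,rad=.036,hr=.079):
    D=np.hypot(P[...,0]-c[0],P[...,1]-c[1])
    m=(D<.05)&(P[...,2]>.050)&(P[...,2]<.058)
    from scipy.optimize import least_squares
    q=P[m][:,:2]; 
    q=q[(np.hypot(*(q-c).T)>.028)]
    # handle root is excluded; rim ring 33-36 mm
    r=least_squares(lambda p:np.hypot(q[:,0]-p[0],q[:,1]-p[1])-p[2],[*c,rad],loss='soft_l1',f_scale=.001).x
    h=(D<.11)&(D>.045)&(P[...,2]>.066)&(P[...,2]<.11); H=P[h]
    v=cv2.fitLine(H[:,:2].astype(np.float32),cv2.DIST_L2,0,.001,.001).ravel()
    k=np.abs(H[:,2]-.083)<.004; g=H[k]
    print('rim',len(q),r.round(4),'handle n',len(H),H.min(0).round(3),H.max(0).round(3),'line yaw',np.degrees(np.arctan(v[1]/v[0])).round(1),'at z.083',g.mean(0).round(4),((g.min(0)+g.max(0))/2).round(4),'toC',np.degrees(np.arctan2(r[1]-g[:,1].mean(),r[0]-g[:,0].mean())).round(1))
E
python3 - <<'E'
from meas import *
cp=camera_params('wrist');P=cloud(cp,np.load('pics/w1.npy'))
print('bench',np.median(P[20:60,480:600,2])); meas(P,np.array([.523,.32]))
E
python3 to.py .447 .333 .081
```

```text
bench -0.00026555176523689625
rim 838 [0.5284 0.3344 0.0344] handle n 560 [0.44  0.333 0.066] [0.474 0.349 0.092] line yaw -5.8 at z.083 [0.4513 0.341  0.0839] [0.4498 0.342  0.083 ] toC -4.9
[ 7.74  2.14 13.96] 3.9 rows
```

```bash
python3 to.py .4205 .346 .1277  .4505 .3415 .080
```

```text
[7.61 3.03 8.51] 2.8 rows
[ 7.61  3.03 14.16] 3.9 rows
```

>>> apply_moves:
  motion:
    - {"tx": 2.5, "ty": 1, "tz": 1.5, "turn": 0, "jaw": 1}
    - {"tx": 5, "ty": 2, "tz": 3, "turn": 0, "jaw": 1}
    - {"tx": 7.6, "ty": 3, "tz": 5, "turn": 0, "jaw": 1}
    - {"tx": 7.6, "ty": 3, "tz": 7, "turn": 0, "jaw": 1}
    - {"tx": 7.6, "ty": 3, "tz": 8.5, "turn": 0, "jaw": 1}

```text
time_s: 9.82
position: [0.4198, 0.3462, 0.1263]
tool_rot: [[-0.835, 0.146, 0.53], [0.123, 0.989, -0.08], [-0.536, -0.001, -0.844]]
ft_force: [0.3, -0.3, 0.7]
grip_width: 0.0854
```

```bash
python3 st.py; python3 to.py .4505 .3415 .080
python3 - <<'E'
from meas import *
im,d=get_image('wrist'); cv2.imwrite('pics/w2.png',im[:,:,::-1]); cp=camera_params('wrist')
meas(cloud(cp,d),np.array([.5284,.3344]))
print(proj(cp,[[.4505,.3415,.081],[.5284,.3344,.055]]))
E
```

```text
9.8167 [0.4198 0.3462 0.1263] z [ 0.53  -0.08  -0.844] tilt 32.4 q [ 36.79  25.01 100.47 -39.09  37.17 -16.74] F [ 0.3 -0.3  0.7] w 0.0854
[[-0.8354, 0.1463, 0.5299], [0.1228, 0.9892, -0.0795], [-0.5358, -0.0013, -0.8443]]
[-0.14 -0.01  5.57] 1.3 rows
rim 1211 [0.5291 0.3309 0.0343] handle n 591 [0.44  0.332 0.066] [0.463 0.346 0.091] line yaw 32.0 at z.083 [0.4426 0.3393 0.085 ] [0.4472 0.3387 0.0831] toC -5.5
[[320.43003694 278.52724563]
 [326.76032394 315.01264088]]
```

View pics/w2.png

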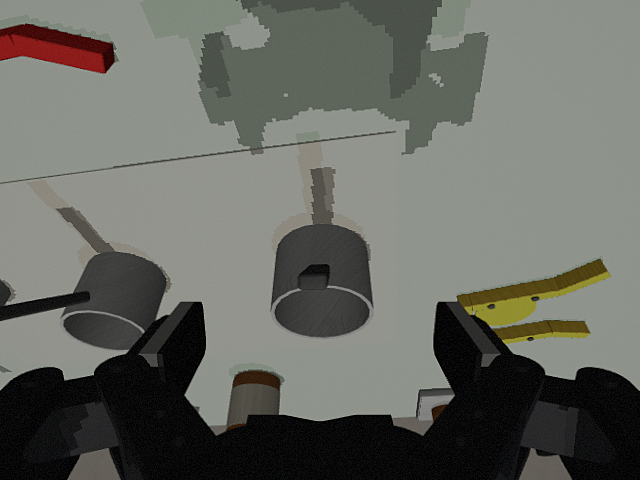

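>>> apply_moves:
  motion:
    - {"tx": -0.1, "ty": -0.2, "tz": 2, "turn": 0, "jaw": 1}
    - {"tx": -0.1, "ty": -0.2, "tz": 4, "turn": 0, "jaw": 0.2}
    - {"tx": -0.1, "ty": -0.2, "tz": 5.5, "turn": 0, "jaw": 0}
    - {"tx": -0.1, "ty": -0.2, "tz": 5.6, "turn": 0, "jaw": -0.2}
    - {"tx": -0.1, "ty": -0.2, "tz": 5.6, "turn": 0, "jaw": -0.4}
  squeeze: 40

```text
time_s: 10.28
position: [0.4514, 0.3385, 0.0784]
tool_rot: [[-0.836, 0.149, 0.528], [0.125, 0.989, -0.082], [-0.535, -0.003, -0.845]]
ft_force: [-0.2, 0.4, 0.3]
grip_width: 0.0385
```

>>> apply_moves:
  motion:
    - {"tx": 0, "ty": 0, "tz": 0, "turn": 0, "jaw": -0.5}
    - {"tx": 0, "ty": 0, "tz": 0, "turn": 0, "jaw": -0.6}
    - {"tx": 0, "ty": 0, "tz": 0, "turn": 0, "jaw": -0.8}
    - {"tx": 0, "ty": 0, "tz": 0, "turn": 0, "jaw": -1}
    - {"tx": 0, "ty": 0, "tz": 0, "turn": 0, "jaw": -1}
  squeeze: 40

```text
time_s: 10.7
position: [0.4514, 0.3391, 0.0798]
tool_rot: [[-0.835, 0.148, 0.53], [0.125, 0.989, -0.08], [-0.536, -0.001, -0.844]]
ft_force: [-3.2, 0.2, 6.7]
grip_width: 0.0131
```

```bash
python3 st.py
python3 - <<'E'
from meas import *
im,d=get_image('wrist'); cv2.imwrite('pics/w3.png',im[:,:,::-1]); cp=camera_params('wrist')
meas(cloud(cp,d),np.array([.529,.331]))
E
```

```text
10.7 [0.4514 0.3391 0.0798] z [ 0.53  -0.08  -0.844] tilt 32.44 q [ 33.82  30.65 100.81 -44.34  31.18 -12.55] F [-3.2  0.2  6.7] w 0.0131
[[-0.8346, 0.1483, 0.5304], [0.1248, 0.9889, -0.0802], [-0.5365, -0.0007, -0.8439]]
rim 361 [0.521  0.3319 0.0415] handle n 11159 [0.419 0.308 0.066] [0.464 0.381 0.11 ] line yaw 85.0 at z.083 [0.4404 0.341  0.0833] [0.448  0.3407 0.083 ] toC -6.4
```

View pics/w3.png

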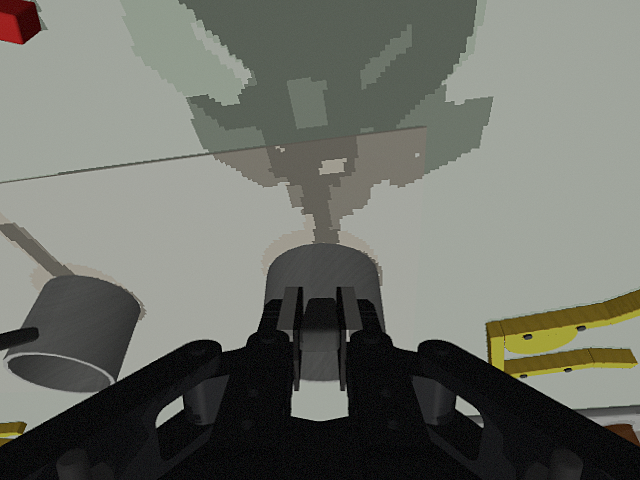

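>>> apply_moves:
  motion:
    - {"tx": -0.05, "ty": 0, "tz": -0.08, "turn": 0, "jaw": -1}
    - {"tx": -0.05, "ty": 0, "tz": -0.08, "turn": 0, "jaw": -1}

```text
time_s: 10.92
position: [0.451, 0.3391, 0.081]
tool_rot: [[-0.835, 0.148, 0.53], [0.125, 0.989, -0.08], [-0.536, -0.001, -0.844]]
ft_force: [-0.1, 0.6, -0.8]
grip_width: 0.0129
```

```bash
python3 st.py; python3 to.py .573 .339 .080
```

```text
10.9167 [0.451  0.3391 0.081 ] z [ 0.53  -0.08  -0.844] tilt 32.44 q [ 33.85  30.5  100.78 -44.13  31.32 -12.76] F [-0.1  0.6 -0.8] w 0.0129
[[-0.8347, 0.1485, 0.5303], [0.1249, 0.9889, -0.0802], [-0.5363, -0.0007, -0.844]]
[-10.13   1.8    6.56] 2.9 rows
```

>>> apply_moves:
  motion:
    - {"tx": -1, "ty": 0.18, "tz": 0.64, "turn": 0, "jaw": -1}
    - {"tx": -2, "ty": 0.36, "tz": 1.27, "turn": 0, "jaw": -1}
    - {"tx": -3, "ty": 0.53, "tz": 1.91, "turn": 0, "jaw": -1}
    - {"tx": -4, "ty": 0.71, "tz": 2.54, "turn": 0, "jaw": -1}
    - {"tx": -5, "ty": 0.89, "tz": 3.18, "turn": 0, "jaw": -1}

```text
time_s: 11.33
position: [0.511, 0.3389, 0.0808]
tool_rot: [[-0.835, 0.149, 0.529], [0.125, 0.989, -0.081], [-0.536, -0.001, -0.844]]
ft_force: [-2.9, -1.0, 0.7]
grip_width: 0.0134
```

```bash
python3 st.py; python3 to.py .573 .339 .081
```

```text
11.3333 [0.511  0.3389 0.0808] z [ 0.529 -0.081 -0.844] tilt 32.38 q [ 30.12  33.36  94.   -38.76  32.4  -21.85] F [-2.9 -1.   0.7] w 0.0134
[[-0.8352, 0.1486, 0.5294], [0.1247, 0.9889, -0.0808], [-0.5356, -0.0015, -0.8445]]
[-5.19  0.93  3.27] 1.5 rows
```

>>> apply_moves:
  motion:
    - {"tx": -1.04, "ty": 0.18, "tz": 0.65, "turn": 0, "jaw": -1}
    - {"tx": -2.08, "ty": 0.37, "tz": 1.31, "turn": 0, "jaw": -1}
    - {"tx": -3.12, "ty": 0.56, "tz": 1.96, "turn": 0, "jaw": -1}
    - {"tx": -4.15, "ty": 0.74, "tz": 2.62, "turn": 0, "jaw": -1}
    - {"tx": -5.19, "ty": 0.93, "tz": 3.27, "turn": 0, "jaw": -1}

```text
time_s: 11.75
position: [0.5731, 0.3389, 0.0809]
tool_rot: [[-0.836, 0.149, 0.529], [0.125, 0.989, -0.081], [-0.535, -0.002, -0.845]]
ft_force: [-3.1, -1.0, 1.6]
grip_width: 0.0131
```

>>> apply_moves:
  motion:
    - {"tx": -0.25, "ty": -2, "tz": 0.16, "turn": 0, "jaw": -1}
    - {"tx": -0.5, "ty": -4, "tz": 0.32, "turn": 0, "jaw": -1}
    - {"tx": -0.75, "ty": -6, "tz": 0.48, "turn": 0, "jaw": -1}
    - {"tx": -1, "ty": -8, "tz": 0.65, "turn": 0, "jaw": -1}
    - {"tx": -1.26, "ty": -10, "tz": 0.82, "turn": 0, "jaw": -1}

```text
time_s: 12.17
position: [0.5728, 0.2371, 0.0808]
tool_rot: [[-0.836, 0.148, 0.528], [0.124, 0.989, -0.081], [-0.535, -0.002, -0.845]]
ft_force: [0.6, 1.6, -1.6]
grip_width: 0.0129
```

```bash
python3 st.py; python3 to.py .573 0.04 .081 .573 -.06 .081
python3 - <<'E'
from h import *
im,d=get_image('side'); cv2.imwrite('pics/s1.png',np.vstack([cv2.resize(im[160:400,180:400],(660,720))])[:600,:,::-1])
E
```

```text
12.1667 [0.5728 0.2371 0.0808] z [ 0.528 -0.081 -0.845] tilt 32.32 q [ 16.72  32.61  95.74 -32.3   25.44 -38.61] F [ 0.6  1.6 -1.6] w 0.0129
[[-0.8359, 0.1482, 0.5284], [0.1242, 0.989, -0.0809], [-0.5346, -0.002, -0.8451]]
[ -2.48 -19.49   1.59] 4.7 rows
[ -3.72 -29.38   2.4 ] 7.1 rows
```

View pics/s1.png

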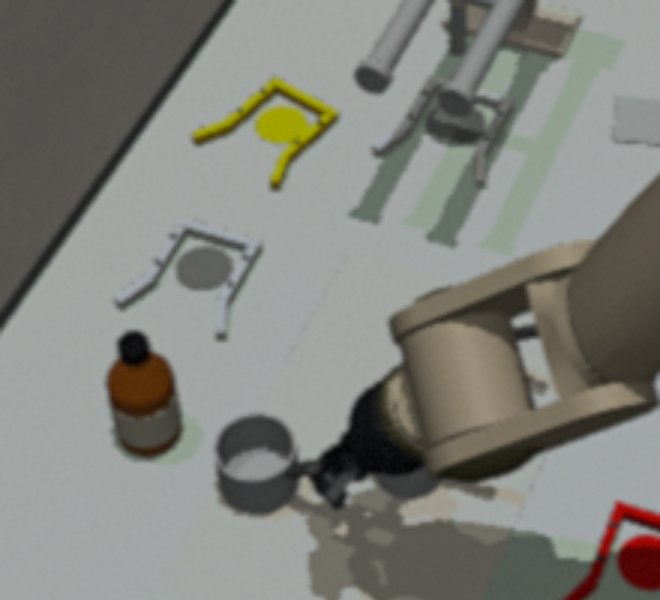

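>>> apply_moves:
  motion:
    - {"tx": -0.25, "ty": -2, "tz": 0.16, "turn": 0, "jaw": -1}
    - {"tx": -0.5, "ty": -4, "tz": 0.32, "turn": 0, "jaw": -1}
    - {"tx": -0.75, "ty": -6, "tz": 0.48, "turn": 0, "jaw": -1}
    - {"tx": -1, "ty": -8, "tz": 0.65, "turn": 0, "jaw": -1}
    - {"tx": -1.25, "ty": -10, "tz": 0.82, "turn": 0, "jaw": -1}

```text
time_s: 12.63
position: [0.5722, 0.1322, 0.0808]
tool_rot: [[-0.836, 0.151, 0.527], [0.125, 0.989, -0.083], [-0.534, -0.004, -0.846]]
ft_force: [0.3, 1.4, -0.7]
grip_width: 0.0131
```

```bash
python3 st.py; python3 to.py .573 0.04 .081 .573 -.06 .081
```

```text
12.6333 [0.5722 0.1322 0.0808] z [ 0.527 -0.083 -0.846] tilt 32.25 q [  4.42  29.7  102.67 -24.24  17.56 -55.76] F [ 0.3  1.4 -0.7] w 0.0131
[[-0.8363, 0.1506, 0.5271], [0.1254, 0.9886, -0.0834], [-0.5337, -0.0037, -0.8457]]
[-1.23 -9.11  0.79] 2.2 rows
[ -2.49 -18.99   1.63] 4.6 rows
```

>>> apply_moves:
  motion:
    - {"tx": -0.18, "ty": -1.5, "tz": 0.13, "turn": 0, "jaw": -1}
    - {"tx": -0.38, "ty": -3, "tz": 0.26, "turn": 0, "jaw": -1}
    - {"tx": -0.58, "ty": -4.5, "tz": 0.4, "turn": 0, "jaw": -1}
    - {"tx": -0.8, "ty": -6, "tz": 0.52, "turn": 0, "jaw": -1}

```text
time_s: 12.97
position: [0.5725, 0.071, 0.0809]
tool_rot: [[-0.836, 0.15, 0.527], [0.125, 0.989, -0.083], [-0.534, -0.004, -0.846]]
ft_force: [0.7, 1.6, -0.3]
grip_width: 0.0133
```

```bash
python3 st.py; python3 to.py .573 0.00 .081 .573 -.06 .081
```

```text
12.9667 [0.5725 0.071  0.0809] z [ 0.527 -0.083 -0.846] tilt 32.25 q [ -3.43  28.65 105.14 -12.    14.39 -74.06] F [ 0.7  1.6 -0.3] w 0.0133
[[-0.8365, 0.1503, 0.527], [0.1251, 0.9886, -0.0833], [-0.5335, -0.0037, -0.8458]]
[-0.94 -7.01  0.61] 1.7 rows
[ -1.69 -12.94   1.11] 3.1 rows
```

Joint 5 bottoms out near 14°, which is inside its range, so I'll continue at the same pace.

>>> apply_moves:
  motion:
    - {"tx": -0.2, "ty": -1.4, "tz": 0.12, "turn": 0, "jaw": -1}
    - {"tx": -0.38, "ty": -2.8, "tz": 0.24, "turn": 0, "jaw": -1}
    - {"tx": -0.56, "ty": -4.2, "tz": 0.37, "turn": 0, "jaw": -1}
    - {"tx": -0.75, "ty": -5.6, "tz": 0.49, "turn": 0, "jaw": -1}
    - {"tx": -0.94, "ty": -7, "tz": 0.61, "turn": 0, "jaw": -1}

```text
time_s: 13.38
position: [0.5728, -0.0002, 0.0809]
tool_rot: [[-0.837, 0.15, 0.526], [0.125, 0.989, -0.083], [-0.533, -0.004, -0.846]]
ft_force: [0.3, 0.9, -0.7]
grip_width: 0.0131
```

```bash
python3 st.py; python3 to.py .573 -.08 .081 .573 -.10 .081
```

```text
13.3833 [ 5.728e-01 -2.000e-04  8.090e-02] z [ 0.526 -0.083 -0.846] tilt 32.2 q [ -12.72   28.11  106.42    8.7    13.48 -102.05] F [ 0.3  0.9 -0.7] w 0.0131
[[-0.8369, 0.1497, 0.5264], [0.1249, 0.9887, -0.0827], [-0.5328, -0.0035, -0.8462]]
[-1.02 -7.89  0.66] 1.9 rows
[-1.27 -9.87  0.83] 2.4 rows
```

>>> apply_moves:
  motion:
    - {"tx": -0.2, "ty": -1.6, "tz": 0.13, "turn": 0, "jaw": -1}
    - {"tx": -0.4, "ty": -3.2, "tz": 0.26, "turn": 0, "jaw": -1}
    - {"tx": -0.6, "ty": -4.8, "tz": 0.4, "turn": 0, "jaw": -1}
    - {"tx": -0.8, "ty": -6.4, "tz": 0.53, "turn": 0, "jaw": -1}
    - {"tx": -1.02, "ty": -7.9, "tz": 0.66, "turn": 0, "jaw": -1}

```text
time_s: 13.8
position: [0.5727, -0.0804, 0.0809]
tool_rot: [[-0.837, 0.149, 0.526], [0.125, 0.989, -0.082], [-0.532, -0.003, -0.847]]
ft_force: [-0.3, 1.2, -0.9]
grip_width: 0.0131
```

```bash
python3 st.py
python3 - <<'E'
from h import *
t,d=get_image('top'); w,dw=get_image('wrist'); np.save('pics/t2.npy',d); np.save('pics/w4.npy',dw)
cv2.imwrite('pics/t2raw.png',t[:,:,::-1]); cv2.imwrite('pics/w4.png',w[:,:,::-1])
c=cv2.resize(t[160:260,340:460],(720,600),interpolation=cv2.INTER_CUBIC)
cv2.imwrite('pics/t2.png',np.clip(c*1.6,0,255).astype(np.uint8)[:,:,::-1])
E
```

```text
13.8 [ 0.5727 -0.0804  0.0809] z [ 0.526 -0.082 -0.847] tilt 32.15 q [ -22.88   28.34  105.83   27.57   16.23 -128.9 ] F [-0.3  1.2 -0.9] w 0.0131
[[-0.8375, 0.149, 0.5258], [0.1247, 0.9888, -0.0815], [-0.5321, -0.0027, -0.8467]]
```

View pics/t2.png

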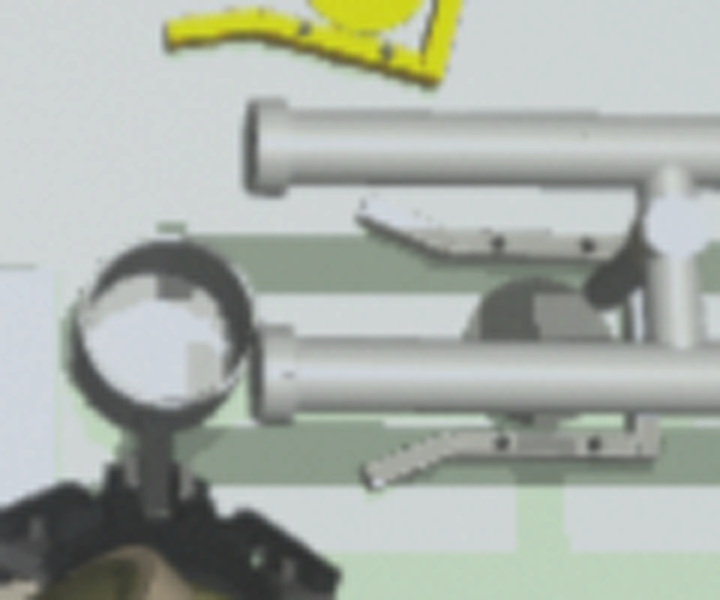

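Run:
```python
from h import *
cp=camera_params('top'); f=lambda x,y:(340+x/6-.42,160+y/6-.42)
E=cast(cp,[f(72,335),f(257,335),f(164,238),f(164,432)],.055); print(E.round(4),'centre',((E[0]+E[1])/2)[1],((E[2]+E[3])/2)[0],'diam',np.linalg.norm(E[0]-E[1]),np.linalg.norm(E[2]-E[3]))
B=cast(cp,[f(498,243),f(588,245),f(502,442),f(595,443)],.014); print(B.round(4),B.mean(0))
L=cast(cp,[f(360,215),f(372,487)],.014); print('lips',L.round(4))
bw=cast(cp,[f(631,300),f(641,420)],.014); print('backwall',bw.round(4))
from cloud import *
P=cloud(cp,np.load('pics/t2.npy')); m=(np.hypot(P[...,0]-.651,P[...,1]+.088)<.06)&(abs(P[...,2]-.054)<.004)
q=P[m][:,:2].astype(np.float32); q=q[q[:,0]>.62]; print(len(q),q.min(0),q.max(0))
P=cloud(camera_params('wrist'),np.load('pics/w4.npy'));print('wrist wall pts')
m=(abs(P[...,2]-.014)<.002)&(P[...,1]<-.17)&(P[...,1]>-.33)&(P[...,0]>.58)&(P[...,0]<.74); q=P[m]; print(len(q), q.min(0),q.max(0)) if len(q) else 0
```

```text
[[ 0.6417 -0.0532  0.055 ]
 [ 0.6428 -0.1269  0.055 ]
 [ 0.6821 -0.0902  0.055 ]
 [ 0.6029 -0.0894  0.055 ]] centre -0.09004186691408843 0.6425072716313958 diam 0.07375848249346412 0.07928296108310127
[[ 0.694  -0.2354  0.014 ]
 [ 0.6938 -0.2734  0.014 ]
 [ 0.6092 -0.2342  0.014 ]
 [ 0.6093 -0.2729  0.014 ]] [ 0.65159493 -0.25396153  0.014     ]
lips [[ 0.7052 -0.1776  0.014 ]
 [ 0.5896 -0.1798  0.014 ]]
backwall [[ 0.6704 -0.2905  0.014 ]
 [ 0.6193 -0.2925  0.014 ]]
107 [ 0.6207537  -0.12585853] [ 0.68385184 -0.05654692]
wrist wall pts
4028 [ 0.5904135  -0.29841309  0.01200357] [ 0.71430716 -0.17445364  0.01599422]
```

```bash
python3 to.py .5745 -.18 .081
```

```text
[-1.36 -9.68  0.9 ] 2.4 rows
```

>>> apply_moves:
  motion:
    - {"tx": -0.3, "ty": -1.9, "tz": 0.18, "turn": 0, "jaw": -1}
    - {"tx": -0.55, "ty": -3.8, "tz": 0.36, "turn": 0, "jaw": -1}
    - {"tx": -0.81, "ty": -5.8, "tz": 0.54, "turn": 0, "jaw": -1}
    - {"tx": -1.08, "ty": -7.7, "tz": 0.72, "turn": 0, "jaw": -1}
    - {"tx": -1.35, "ty": -9.6, "tz": 0.9, "turn": 0, "jaw": -1}

```text
time_s: 14.32
position: [0.5744, -0.1785, 0.0808]
tool_rot: [[-0.837, 0.151, 0.526], [0.126, 0.989, -0.082], [-0.532, -0.002, -0.847]]
ft_force: [-0.3, 2.5, 0.5]
grip_width: 0.0132
```

```bash
python3 st.py; python3 to.py .5745 -.205 .081
python3 - <<'E'
from h import *
w,dw=get_image('wrist'); np.save('pics/w5.npy',dw)
cv2.imwrite('pics/w5.png',np.clip(w*1.3,0,255).astype(np.uint8)[:,:,::-1])
E
```

```text
14.3167 [ 0.5744 -0.1785  0.0808] z [ 0.526 -0.082 -0.847] tilt 32.14 q [ -33.83   29.97  101.94   36.09   22.41 -145.73] F [-0.3  2.5  0.5] w 0.0132
[[-0.8373, 0.1506, 0.5256], [0.1264, 0.9886, -0.082], [-0.532, -0.0022, -0.8468]]
[-0.35 -2.61  0.2 ] 0.6 rows
```

View pics/w5.png

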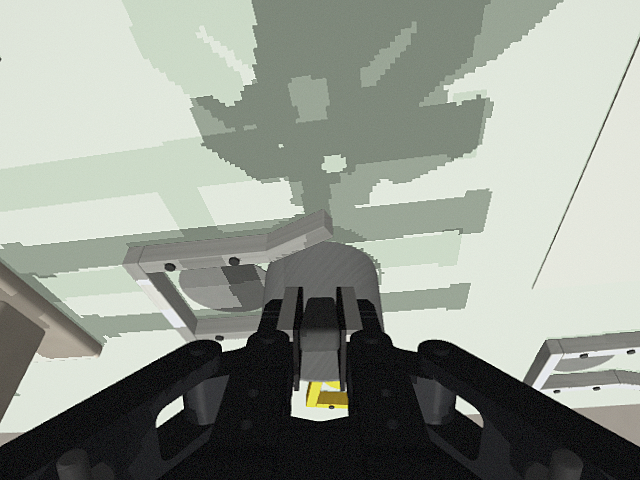

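>>> apply_moves:
  motion:
    - {"tx": -0.1, "ty": -0.7, "tz": 0.05, "turn": 0, "jaw": -1}
    - {"tx": -0.2, "ty": -1.4, "tz": 0.1, "turn": 0, "jaw": -1}
    - {"tx": -0.28, "ty": -2, "tz": 0.15, "turn": 0, "jaw": -1}
    - {"tx": -0.35, "ty": -2.6, "tz": 0.2, "turn": 0, "jaw": -1}

```text
time_s: 14.7
position: [0.575, -0.2082, 0.0813]
tool_rot: [[-0.836, 0.153, 0.527], [0.127, 0.988, -0.085], [-0.533, -0.004, -0.846]]
ft_force: [-1.2, 1.3, -1.7]
grip_width: 0.0131
```

```bash
python3 st.py; python3 to.py .5745 -.23 .081
```

```text
14.7 [ 0.575  -0.2082  0.0813] z [ 0.527 -0.085 -0.846] tilt 32.24 q [ -36.71   30.65  100.21   36.76   24.34 -148.5 ] F [-1.2  1.3 -1.7] w 0.0131
[[-0.8363, 0.1527, 0.5266], [0.127, 0.9883, -0.0849], [-0.5334, -0.0042, -0.8459]]
[-0.21 -2.16  0.18] 0.5 rows
```

>>> apply_moves:
  motion:
    - {"tx": -0.05, "ty": -0.6, "tz": 0.07, "turn": 0, "jaw": -1}
    - {"tx": -0.1, "ty": -1.2, "tz": 0.12, "turn": 0, "jaw": -1}
    - {"tx": -0.15, "ty": -1.7, "tz": 0.17, "turn": 0, "jaw": -1}
    - {"tx": -0.2, "ty": -2.2, "tz": 0.22, "turn": 0, "jaw": -1}

```text
time_s: 15.03
position: [0.5745, -0.2307, 0.0807]
tool_rot: [[-0.836, 0.153, 0.527], [0.127, 0.988, -0.085], [-0.533, -0.004, -0.846]]
ft_force: [0.7, 1.9, 0.5]
grip_width: 0.0135
```

```bash
python3 st.py; python3 to.py .5745 -.246 .081
```

```text
15.0333 [ 0.5745 -0.2307  0.0807] z [ 0.527 -0.085 -0.846] tilt 32.24 q [ -38.9    31.3    98.87   37.29   25.92 -150.64] F [0.7 1.9 0.5] w 0.0135
[[-0.8363, 0.1526, 0.5267], [0.127, 0.9883, -0.0847], [-0.5334, -0.0039, -0.8458]]
[-0.21 -1.51  0.1 ] 0.4 rows
```

>>> apply_moves:
  motion:
    - {"tx": -0.05, "ty": -0.4, "tz": 0.03, "turn": 0, "jaw": -1}
    - {"tx": -0.1, "ty": -0.8, "tz": 0.06, "turn": 0, "jaw": -1}
    - {"tx": -0.14, "ty": -1.1, "tz": 0.09, "turn": 0, "jaw": -1}

```text
time_s: 15.28
position: [0.5745, -0.2423, 0.0807]
tool_rot: [[-0.836, 0.153, 0.527], [0.127, 0.988, -0.085], [-0.533, -0.004, -0.846]]
ft_force: [-1.3, 5.9, 1.4]
grip_width: 0.0127
```

>>> apply_moves:
  motion:
    - {"tx": -0.02, "ty": -0.15, "tz": 0.01, "turn": 0, "jaw": -1}
    - {"tx": -0.04, "ty": -0.3, "tz": 0.02, "turn": 0, "jaw": -1}

```text
time_s: 15.45
position: [0.5739, -0.2438, 0.0804]
tool_rot: [[-0.838, 0.15, 0.525], [0.127, 0.989, -0.081], [-0.531, -0.001, -0.847]]
ft_force: [-3.2, 10.7, 5.6]
grip_width: 0.0133
```

```bash
python3 st.py
```

```text
15.45 [ 0.5739 -0.2438  0.0804] z [ 0.525 -0.081 -0.847] tilt 32.1 q [ -40.2    31.69   97.93   37.36   27.21 -151.68] F [-3.2 10.7  5.6] w 0.0133
[[-0.8375, 0.1504, 0.5253], [0.1269, 0.9886, -0.0806], [-0.5315, -0.0009, -0.8471]]
```

>>> apply_moves:
  motion:
    - {"tx": -0.04, "ty": -0.2, "tz": -0.02, "turn": 0, "jaw": -1}
    - {"tx": -0.05, "ty": -0.35, "tz": -0.02, "turn": 0, "jaw": -1}

```text
time_s: 15.62
position: [0.5733, -0.2451, 0.0803]
tool_rot: [[-0.839, 0.147, 0.524], [0.126, 0.989, -0.075], [-0.529, 0.003, -0.848]]
ft_force: [0.0, 12.0, 3.3]
grip_width: 0.0134
```

```bash
python3 st.py
python3 - <<'E'
from cloud import *
w,dw=get_image('wrist'); cp=camera_params('wrist'); t,d=get_image('top'); s,ds=get_image('side'); np.save('pics/w6.npy',dw)
a=cv2.resize(w[200:350,60:400],(680,300),interpolation=cv2.INTER_CUBIC)
b=cv2.resize(t[180:250,390:460],(340,300)); c=cv2.resize(s[160:230,290:370],(340,300))
cv2.imwrite('pics/v6.png',np.clip(np.vstack([a,np.hstack([b,c])])*1.4,0,255).astype(np.uint8)[:,:,::-1])
E
```

```text
15.6167 [ 0.5733 -0.2451  0.0803] z [ 0.524 -0.075 -0.848] tilt 31.96 q [ -40.45   31.73   97.76   37.36   27.76 -151.89] F [ 0.  12.   3.3] w 0.0134
[[-0.839, 0.1472, 0.5239], [0.1265, 0.9891, -0.0754], [-0.5293, 0.003, -0.8484]]
```

View pics/v6.png

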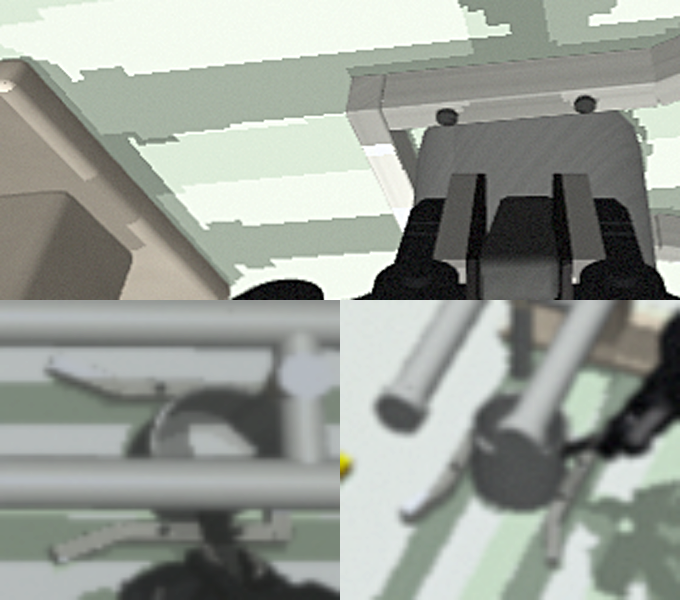

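```bash
cat > fit.py <<'E'
from cloud import *
import sys
from scipy.optimize import least_squares
P=cloud(camera_params('wrist') if len(sys.argv)<3 else np.load(sys.argv[2],allow_pickle=True).item(),np.load(sys.argv[1]))
D=np.hypot(P[...,0]-.652,P[...,1]+.252)
m=(D<.045)&(P[...,2]>.02)&(P[...,2]<.05)&(P[...,0]<.645); q=P[m][:,:2]
r=least_squares(lambda p:np.hypot(q[:,0]-p[0],q[:,1]-p[1])-.036,[.652,-.252],loss='soft_l1',f_scale=.0007).x
print('pan fit',len(q),r.round(4),'y span',q[:,1].min().round(4),q[:,1].max().round(4))
w=(abs(P[...,2]-.014)<.0015)&(P[...,1]<-.283)&(P[...,1]>-.31)&(P[...,0]>.61)&(P[...,0]<.70); b=P[w]
print('backwall top',len(b),np.percentile(b[:,1],[1,10,90,99]).round(4) if len(b) else 0)
n=(abs(P[...,2]-.014)<.0015)&(P[...,1]<-.22)&(P[...,1]>-.285)&(P[...,0]>.59)&(P[...,0]<.63); b=P[n]
print('near wall top x',len(b),np.percentile(b[:,0],[1,10,90,99]).round(4) if len(b) else 0)
a=(abs(P[...,2]-.014)<.0015)&(P[...,1]<-.17)&(P[...,1]>-.31)&(P[...,0]>.57)&(P[...,0]<.70); b=P[a]; print('fork y ext',np.percentile(b[:,1],[.5,99.5]).round(4))
E
python3 fit.py pics/w6.npy
```

```text
pan fit 2591 [ 0.6516 -0.2529] y span -0.2876 -0.2176
backwall top 829 [-0.2981 -0.297  -0.2885 -0.2835]
near wall top x 1872 [0.6046 0.6056 0.6183 0.6279]
fork y ext [-0.2979 -0.1775]
```

>>> apply_moves:
  motion:
    - {"tx": 0, "ty": 0, "tz": 0, "turn": 0, "jaw": -0.6}
    - {"tx": 0, "ty": 0, "tz": 0, "turn": 0, "jaw": -0.4}
    - {"tx": 0, "ty": 0, "tz": 0, "turn": 0, "jaw": -0.2}
    - {"tx": 0, "ty": 0, "tz": 0, "turn": 0, "jaw": -0.2}

```text
time_s: 16.1
position: [0.5734, -0.2456, 0.0805]
tool_rot: [[-0.839, 0.148, 0.524], [0.127, 0.989, -0.076], [-0.53, 0.002, -0.848]]
ft_force: [0.9, -0.2, -0.1]
grip_width: 0.034
```

```bash
python3 st.py
python3 - <<'E'
from cloud import *
w,dw=get_image('wrist'); np.save('pics/w7.npy',dw)
E
python3 fit.py pics/w7.npy
```

```text
16.1 [ 0.5734 -0.2456  0.0805] z [ 0.524 -0.076 -0.848] tilt 32.0 q [ -40.47   31.73   97.74   37.35   27.71 -151.89] F [ 0.9 -0.2 -0.1] w 0.034
[[-0.8386, 0.1478, 0.5243], [0.1265, 0.989, -0.0765], [-0.5299, 0.0022, -0.8481]]
pan fit 3612 [ 0.6516 -0.2526] y span -0.2792 -0.2193
backwall top 569 [-0.2981 -0.297  -0.2883 -0.2834]
near wall top x 1879 [0.6046 0.6055 0.6187 0.6282]
fork y ext [-0.2977 -0.1776]
```

Released; the pan stays at the home position. I'm backing out along the tool axis.

>>> apply_moves:
  motion:
    - {"tx": 0, "ty": 0, "tz": -1, "turn": 0, "jaw": -0.2}
    - {"tx": 0, "ty": 0, "tz": -2.5, "turn": 0, "jaw": -0.2}
    - {"tx": 0, "ty": 0, "tz": -4.5, "turn": 0, "jaw": -0.2}
    - {"tx": 0, "ty": 0, "tz": -7, "turn": 0, "jaw": -0.2}
    - {"tx": 0, "ty": 0, "tz": -10, "turn": 0, "jaw": -0.2}

```text
time_s: 16.57
position: [0.52, -0.2377, 0.1658]
tool_rot: [[-0.839, 0.148, 0.523], [0.127, 0.989, -0.076], [-0.529, 0.003, -0.849]]
ft_force: [0.3, -0.3, 0.6]
grip_width: 0.0341
```

```bash
python3 st.py
python3 - <<'E'
from cloud import *
w,dw=get_image('wrist'); np.save('pics/w8.npy',dw); cv2.imwrite('pics/w8.png',np.clip(w*1.3,0,255).astype(np.uint8)[:,:,::-1])
E
python3 fit.py pics/w8.npy
```

```text
16.5667 [ 0.52   -0.2377  0.1658] z [ 0.523 -0.076 -0.849] tilt 31.91 q [ -44.2    19.99  100.08   30.81   37.28 -146.7 ] F [ 0.3 -0.3  0.6] w 0.0341
[[-0.8393, 0.148, 0.5231], [0.1271, 0.989, -0.0759], [-0.5286, 0.0027, -0.8489]]
pan fit 2136 [ 0.6516 -0.2536] y span -0.295 -0.2186
backwall top 28 [-0.2898 -0.2897 -0.2849 -0.2839]
near wall top x 261 [0.6043 0.6049 0.6247 0.6296]
fork y ext [-0.2979 -0.1801]
```

View pics/w8.png

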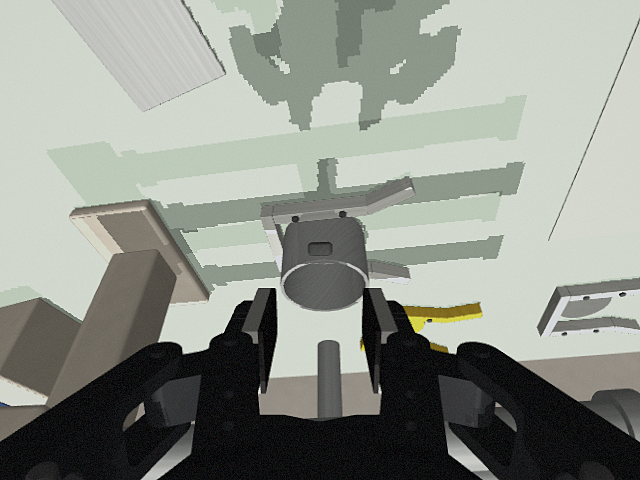

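Run:
```python
from cloud import *
cp=camera_params('top'); t,d=get_image('top'); a=np.load('pics/top0.npy')
A=cloud(cp,a);B=cloud(cp,d)
for n,c in [('64',(.525,.158)),('56',(.52,.021)),('bottle',(.77,.2)),('dish',(.41,-.058))]:
    f=lambda P:P[(np.hypot(P[...,0]-c[0],P[...,1]-c[1])<.06)&(P[...,2]>.02)].mean(0).round(4)
    print(n,f(A),f(B))
s=telemetry.observe(); print(s['ft_force'].round(1) if hasattr(s['ft_force'],'round') else s['ft_force'])
from rig import close_job; print(close_job())
```

```text
64 [0.5195 0.1642 0.05  ] [0.5194 0.1637 0.0501]
56 [0.5089 0.0225 0.0535] [0.5092 0.0224 0.0532]
bottle [0.7517 0.2087 0.0864] [0.7518 0.2086 0.0862]
dish [ 0.412  -0.0618  0.0285] [ 0.4094 -0.0643  0.0524]
[-0.5 -0.5 -0.2]
the job is handed in; nothing more can be done
None
```

I slid the 72 mm pan along the bench into the fork under the spout and against its back wall, released it, and handed the job in at about 16.6 s of the 58 s. I don't have the verdict, because handing in reports none.

- **Choice of pan:** the bolt spacing across the fork in use is 85 mm, against 77 mm on the spare. That makes it the fork for the 72 mm pan.
- **Leaning the tool:** the moves have no tilt axis. I commanded targets beyond the arm's reach so the tool tilted, and built up a 32° lean away from the pipes. I then gripped the handle and slid the pan at constant height, around the other two pans.
- **Fit in the fork:** after release, the wrist camera put the pan's centre within about 0.5 mm of home along the fork and 0.5 mm across it, with pushing force reaching 12 N at the back wall. After backing out, a fit with less of the fork in view gave about 1 mm along the fork.
- **Pan at rest:** the last picture shows it flat and free of the gripper.
- **Other objects:** the 64 and 56 mm pans and the bottle are within 1 mm of where they stood.
- **Checks that are less certain:**
  - The dish reading came out 3–4 mm off with a wrong height. The arm was probably in that view; nothing went near the dish.
  - I did not measure the spatula; the gripper did not go near the bench there.
  - Before entry, the top camera put the pan 1–5 mm nearer the robot than the wrist camera did. I split the difference with a 2 mm shift, and the pan went into the fork without jamming.

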